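# Change over a twin gas filter and lock out the used line

## Robot

A 6-joint arm with a two-finger parallel gripper is mounted at the origin on the work surface. World frame = base frame: x ahead of the robot, y to its left, z up, the work surface at z = 0. Lengths are in m, angles in rad, forces in N, time in s.
With the tool pointing down it reaches from about 0.25 to 0.775 m from the base axis. Payload 4 kg.
Tool frame: the origin (TCP) lies at the very end of the fingers, on their centre line; the grasp point (between the pads) lies 19 mm behind it; z points along the fingers, y is the direction in which the jaws open and shut (so a half turn about z gives the same grasp; the last joint's range is limited). The gripper opens to 94 mm and grips with 3 to 60 N. Pads are 16 mm wide; open, the fingers measure 119 mm over their backs; the gripper's body (75 mm by 177 mm) begins 78 mm behind the grasp point.
Start: joints at [-1.302, 0.087, 1.371, -0, 1.684, -0.103], TCP at [0.2, -0.512, 0.206] pointing down, gripper open.
Joint ranges: [-3.1, 3.1], [-0.76, 2.03], [0.27, 2.55], [-1.08, 4.22], [0.17, 2.65], [-2.57, 2.57]. Speed limits (rad/s): [2.79, 2.79, 3.14, 3.14, 3.14, 3.14].

## Interface

Orientations are given as [roll, pitch, yaw] about the fixed x, y, z axes, in that order (R = Rz(yaw) Ry(pitch) Rx(roll)).
In Python, from bench import robot, snapshot, models gives the robot as it stands.
- The arm moves only by the tool arm_command, never from a script. Its argument "commands" is text: rows parted by semicolons, each of 7 numbers parted by spaces: the shift along the tool's x, y, z in mm, then the turn, a rotation vector about the tool's x, y, z in degrees, then the opening, from 0 (shut) to 1 (fully open). In form: tx ty tz rx ry rz hand; .... A call has 1 to 12 rows; each row shifts and turns the pose as measured when the row begins, along the tool's axes as they then stand; what a row does not reach is not made up. A row lasts 1/8 s, in which the tool goes at most 62.5 mm and 10.7 degrees, less where a joint would pass 70% of its speed; a pose out of reach is approached as far as the arm can. A call is refused whole if a number of a shift passes 62.5 or a number of a turn 10.7, either way. A call with a gripper value outside its range is refused whole. The fingers move at their own pace and stop on an object; the grip force is fixed at half the most. Time passes only in rows, so rows that do not move let the fingers close. It gives the time, the measured TCP pose, the force and the opening at its end, in the units of the state.
- robot.get_obs(): the state, without advancing time (a new reading comes with each control period).
- snapshot(name): name is "scene" or "side" or "wrist"; returns a dict with "img" (400x640x3 uint8, blue, green, red), "camera_matrix" (3x3 intrinsics, pixels), "dist" ([k1, k2, p1, p2, k3] as OpenCV has them; the pictures are not rectified), "origin" and "rotation" of the camera in the world. Camera axes: x right, y down, z forward; pixel columns grow to the right and rows downward; lengths in m; the calibration is good to about 2 mm. A picture is of the moment at which its call begins. There is no depth.
- robot.close_job(): hands the job in, once; it reports no verdict.
Trained networks look in a picture, given as the dict that the camera call returned (one of the last four; its "shot" number tells which), for a name from the list of things; names that differ only in an ending like _2 or _b are one class to them, and where a whole thing is asked for, a point or a joint stands for the part that bears it (a point fixed in the world has none). Each returns a list of dicts, best first, with "conf" (0 to 1); they miss things now and then, are a little off and sometimes report something else, mostly with a low value. They report only what shows in the picture. A call takes as long as a camera call. They do not tell look-alikes from the thing itself.
- models.spot_in(query, picture): "bbox" ([left, top, width, height] as shares, 0 to 1, of the picture: columns of its width, rows of its height, round what is visible of it).
- models.tip_of(query, picture): "centre" ([column, row] as shares, 0 to 1, of the picture: columns of its width, rows of its height: a listed point, or the origin of a listed thing).
The state is a dict: "time": time; "joint_positions": joint angles; "qvel": joint speeds; "joint_torque": joint torques, N m; "tool_pos": TCP position; "ee_rot": TCP orientation; "wrist_force": force on the tool from outside, world axes, zero at the start; "wrist_torque": the same for the moment, N m; "width": finger opening in m.
Only numpy, scipy, OpenCV 4.12 (cv2) and the standard library are available. Lean on these libraries where they do the work, as an engineer would, in place of code of your own. Each camera call takes 0.05 s, during which the arm holds its last target. There are 200 camera calls.

## Task

Change the bench's nitrogen supply over to the spare filter without interrupting the flow, so that the used filter can be taken out: of the two filter lines side by side, first fully open the inlet valve that stands shut (its handle lies across its pipe), and only once that is open, fully shut the other line's inlet valve. Then lock the valve you have just shut: take the lock pin with the round black grip out of the tool block, put it down through the hole in the handle and the lock plate below until its collar lies flat on the handle, and let go. Leave the tube rack and the two bottles standing where they are.

Things in the scene. Friction and masses are not known exactly. Their poses are not given: they have to be found in the camera images.
- panel: fixed panel, 550 x 320 mm, that carries both lines; origin midway between the two valve stems, at bench height; x along the pipes from inlet to filter. Heights above the bench: pipes, clamps and headers (across at x = -190 and 300 mm) to 77 mm, filters 90 mm, lock plates within 70 mm of a stem 93 mm (stop lugs 102 mm), pressure gauge on the far header 142 mm
- duty_line: filter line now in service, on the panel, steel, pipe axis 62 mm above the bench: ball valve (barrel 42 mm diameter), then a horizontal filter cartridge, 51 mm diameter, at x = 68 to 224 mm. Origin: on the valve's upright stem axis at bench height; x along the pipe from inlet to filter, z up. The two lines are alike and parallel, 210 mm apart; either may be on the left
- spare_line: the spare filter line: same shape, origin and axes as duty_line
- duty_handle (a joint): lever handle of duty_line's inlet valve, starts (nearly) open. 0 = fully open at its stop, pointing along the line's -x, over the inlet pipe; 1.571 = fully shut at its stop, pointing along the line's +y, across the pipe. Shuts clockwise seen from above. Stays where it is left; needs 0.7 N m (7 N at the sleeve)
- spare_handle (a joint): lever handle of spare_line's inlet valve, starts (nearly) shut; same shape, values and stiffness as duty_handle
- duty_handle_sleeve (a point): centre of the black sleeve of duty_line's handle, 105 mm from the stem axis, 98 mm above the bench. Sleeve 80 mm long (65 to 145 mm from the stem), 24 mm wide, underside 91 mm and top 105 mm above the bench. Nearer the stem the level lever is 28 mm wide, 5 mm thick, top at 100.5 mm, with a 13 mm hole 46 mm from the stem; stem end at 112 mm
- spare_handle_sleeve (a point): centre of the sleeve of spare_line's handle; same sizes as on duty_handle
- duty_lock_hole (a point): on the upright axis of the 13 mm hole in duty_line's fixed lock plate, 46 mm from the stem along the line's +y, at the height of the handle's top face (100.5 mm above the bench). The plate is 4 mm thick, its top 7.5 mm below this point. The handle's hole comes over it when the handle is fully shut; below is free space
- pin: lock pin, 100 mm long, about 80 g, upright in the tool block. Origin: centre of its lower end; z up along it. Steel shank 9 mm diameter from 0 to 50 mm, lowest 6 mm tapered; collar 27 mm diameter, 50 to 55 mm; black round grip 24 mm diameter, 55 to 100 mm. Lift it 50 mm or more to free it
- tool_block: fixed aluminium block 170 x 60 x 56 mm high. Origin: centre of its underside; x along its length. The pin stands in a hole at x = +55 mm, collar on the block's top; a grey screwdriver (top at 119 mm) at x = -5 mm and a key with a T-bar across the block (top at 108 mm) at x = -55 mm are fixed in it. Block and tube rack may be on either side of the panel
- pin_collar (a point): on the pin's axis at the underside of its collar, 50 mm above its lower end
- tube_rack: bystander: blue rack of small tubes, 170 x 80 mm, 55 mm high, loose; origin at the centre of its underside
- bottle_large: bystander: glass bottle with blue cap, 86 mm diameter, 175 mm high, loose; origin at the centre of its underside
- bottle_small: bystander: glass bottle with blue cap, 68 mm diameter, 130 mm high, loose; origin at the centre of its underside
Things that resemble listed ones, but are neither listed nor needed, are in the scene too. Of the things like the pin, leave any that is purple; of the rest the larger one is meant.

How it is judged:
On the way, in this order (a step that is already met when the one before it is completed fails the run):
1. the spare line's valve is fully open while the other is still open (value of joint spare_handle below 0.08 rad and value of joint duty_handle below 0.35 rad), for 0.2 s.
2. the duty line's valve is fully shut (value of joint duty_handle above 1.49 rad), for 0.2 s.
At the end, for the whole second after the job is handed in: Spare line's handle within 0.08 rad of its open stop, duty line's within 0.08 rad of its shut stop; the lock pin released and at rest through both holes of the duty line, upright within 7 degrees, its axis within 6 mm of the hole's, its collar within 4 mm of the handle's top (value of joint spare_handle below 0.08 rad and value of joint duty_handle above 1.49 rad and horizontal distance between each of pin, pin_collar and duty_lock_hole below 0.006 m and z of pin_collar in the frame of duty_lock_hole below 0.004 m and angle between pin's own z axis and vertical below 0.12 rad and linear speed of pin below 0.02 m/s); the robot touches nothing.
It fails at once if the flow is interrupted: both valves more than a third shut at once (value of joint each of duty_handle, spare_handle above 0.55 rad).
It fails at once if the tube rack is pushed away or tipped (distance of tube_rack from where it was at the start of the episode above 0.03 m or angle between tube_rack's own z axis and vertical above 0.3 rad).
It fails at once if the large bottle is pushed away or tipped (distance of bottle_large from where it was at the start of the episode above 0.03 m or angle between bottle_large's own z axis and vertical above 0.3 rad).
It fails at once if the small bottle is pushed away or tipped (distance of bottle_small from where it was at the start of the episode above 0.03 m or angle between bottle_small's own z axis and vertical above 0.3 rad).
It also fails if it takes over 69 s, if anything falls off the work surface, if the arm or the gripper's body presses on something with over 40 N, if the wrist force passes 120 N, or if a joint passes its speed limit or range.

## Working session

There is one attempt and no reset: what is moved stays moved. The work goes in short steps, Python scripts to look and compute and a tool call to move; the robot and the scene stay as the last step left them, time stands still between calls to the robot, and variables do not carry over. Pictures are saved under pics/ and viewed, about 8 in all and at most 12, crops included, and the job is handed in when it is done.

Besides the shell and the picture viewer there is one more tool, called after "Emit:" as a command line: name --argument value ..., lists and objects as JSON in quotes. arm_command: Moves the arm, as the interface text tells. Its arguments: {"type":"object","properties":{"commands":{"type":"string"}},"required":["commands"]}

```bash
mkdir -p pics; ls
cat > h.py <<'E'
import numpy as np, cv2
from bench import robot, snapshot, models
def ray(p,uv):
    uv=np.array(uv,float)
    n=cv2.undistortPoints(uv.reshape(1,1,2),np.array(p["camera_matrix"]),np.array(p["dist"])).ravel()
    return np.array(p["origin"]),np.array(p["rotation"])@np.array([n[0],n[1],1])
def atz(p,uv,z):
    o,d=ray(p,uv); return o+d*(z-o[2])/d[2]
def proj(p,X):
    R=np.array(p["rotation"]); X=np.atleast_2d(X)-np.array(p["origin"])
    c=X@R
    return cv2.projectPoints(c,np.zeros(3),np.zeros(3),np.array(p["camera_matrix"]),np.array(p["dist"]))[0].reshape(-1,2)
E
python3 - <<'E'
from h import *
for n in("scene","side","wrist"):
    p=snapshot(n); cv2.imwrite(f"pics/{n}0.png",p["img"])
    print(n,np.round(p["origin"],3),np.round(p["rotation"],2).tolist())
    if n=="wrist": continue
    for q,z in dict(panel=0,duty_line=0,spare_line=0,duty_handle_sleeve=.098,spare_handle_sleeve=.098,duty_lock_hole=.1005,pin_collar=.056,pin=.006,tool_block=0,tube_rack=0,bottle_large=0,bottle_small=0).items():
        for r in models.tip_of(q,p)[:3]:
            uv=np.array(r["centre"])*[640,400]; print(q,round(r["conf"],2),uv.round(0),atz(p,uv,z).round(3)[:2])
s=np.vstack([snapshot("scene")["img"]]);
E
```

```text
pics
scene [1.086 0.674 0.831] [-2.3, 0.01, 2.51]Traceback (most recent call last):
  File "<stdin>", line 8, in <module>
  File "h.py", line 8, in atz
    o,d=ray(p,uv); return o+d*(z-o[2])/d[2]
                                       ~^^^
IndexError: invalid index to scalar variable.
```

```bash
python3 - <<'E'
s=open('h.py').read()
s=s.replace('np.array(p["rotation"])','Rot(p)').replace("def ray","from scipy.spatial.transform import Rotation as Ro\ndef Rot(p):\n    return Ro.from_euler('xyz',p['rotation']).as_matrix()\ndef ray",1)
open('h.py','w').write(s)
E
python3 - <<'E'
from h import *
P=[]
for n in("scene","side"):
    p=snapshot(n); P.append(p); cv2.imwrite(f"pics/{n}0.png",p["img"])
    print(n,np.round(p["origin"],3),np.round(p["rotation"],2).tolist())
    for q,z in dict(panel=0,duty_line=0,spare_line=0,duty_handle_sleeve=.098,spare_handle_sleeve=.098,duty_lock_hole=.1005,pin_collar=.056,pin=.006,tool_block=0,tube_rack=0,bottle_large=0,bottle_small=0).items():
        for r in models.tip_of(q,p)[:3]:
            uv=np.array(r["centre"])*[640,400]; print(q,round(r["conf"],2),uv.round(0),atz(p,uv,z).round(3)[:2])
E
```

```text
scene [1.086 0.674 0.831] [-2.3, 0.01, 2.51]
panel 0.66 [319. 191.] [ 0.542 -0.097]
duty_line 0.76 [302. 173.] [ 0.536 -0.19 ]
duty_line 0.37 [369. 218.] [0.501 0.062]
spare_line 0.66 [339. 213.] [0.55  0.005]
duty_handle_sleeve 0.61 [332. 133.] [ 0.433 -0.184]
spare_handle_sleeve 0.85 [364. 218.] [0.578 0.128]
duty_lock_hole 0.95 [310. 152.] [ 0.535 -0.148]
pin_collar 0.82 [459. 281.] [0.512 0.355]
pin_collar 0.63 [220. 161.] [ 0.725 -0.308]
pin_collar 0.61 [443. 257.] [0.488 0.292]
pin 0.86 [455. 297.] [0.513 0.359]
pin 0.63 [425. 284.] [0.539 0.296]
tool_block 0.82 [472. 288.] [0.462 0.361]
tool_block 0.33 [337. 217.] [0.563 0.011]
tube_rack 0.76 [290. 139.] [ 0.47  -0.349]
bottle_large 0.73 [223. 162.] [ 0.694 -0.369]
bottle_small 0.57 [399. 338.] [0.672 0.357]
side [-0.026  0.742  0.88 ] [-2.26, 0.02, -2.46]
panel 0.9 [354. 210.] [ 0.56  -0.097]
panel 0.27 [328. 229.] [0.57  0.021]
duty_line 0.59 [379. 199.] [ 0.528 -0.188]
duty_line 0.5 [356. 210.] [ 0.557 -0.099]
spare_line 0.56 [330. 229.] [0.567 0.016]
duty_handle_sleeve 0.85 [401. 186.] [ 0.448 -0.176]
spare_handle_sleeve 0.91 [303. 224.] [0.568 0.128]
duty_lock_hole 0.95 [370. 181.] [ 0.533 -0.137]
pin_collar 0.79 [253. 295.] [0.53  0.359]
pin_collar 0.76 [283. 279.] [0.507 0.278]
pin_collar 0.6 [285. 292.] [0.475 0.305]
pin 0.71 [255. 311.] [0.522 0.366]
pin 0.64 [292. 293.] [0.489 0.269]
pin 0.56 [282. 284.] [0.53  0.262]
tool_block 0.7 [271. 327.] [0.465 0.372]
tool_block 0.7 [376. 198.] [ 0.539 -0.188]
tool_block 0.49 [404. 184.] [ 0.505 -0.306]
tube_rack 0.65 [423. 183.] [ 0.458 -0.349]
tube_rack 0.18 [358. 210.] [ 0.551 -0.103]
bottle_large 0.68 [366. 157.] [ 0.702 -0.366]
bottle_small 0.68 [223. 280.] [0.668 0.347]
```

View pics/scene0.png

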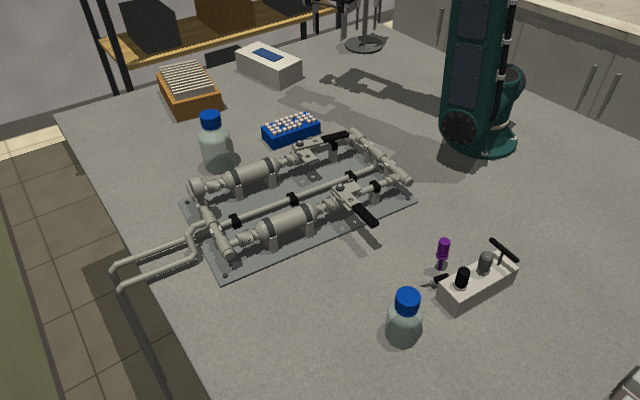

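View pics/side0.png

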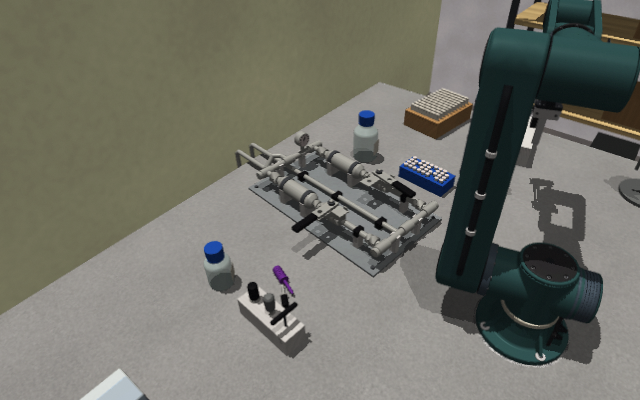

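Spare line is the left one (y≈+0.01), its handle across; duty line is on the right (y≈-0.19). The black pin stands at the block's far end (scene px 462,277), a purple look-alike is behind it (443,250), and a small bottle is near (404,318).

```bash
cat >> h.py <<'E'
def go(target,yaw=None,n=None):
    """print tool-frame shift (mm) and yaw turn (deg about tool z) to the target"""
    o=robot.get_obs(); R=Ro.from_euler('xyz',o["ee_rot"]); d=np.array(target)-o["tool_pos"]
    s=R.inv().apply(d)*1000
    rv=np.zeros(3)
    if yaw is not None:
        rv=np.degrees((R.inv()*Ro.from_euler('xyz',[np.pi,0,yaw])).as_rotvec())
    k=n or max(1,int(np.ceil(max(np.linalg.norm(s)/60,np.linalg.norm(rv)/10))))
    print("go",np.round(target,3),"shift",s.round(1),"rot",rv.round(1),"rows",k,"per",(s/k).round(1),(rv/k).round(2))
E
python3 - <<'E'
from h import *
o=robot.get_obs(); print({k:np.round(v,3) for k,v in o.items()})
go([.5,-.05,.32]); go([.5,-.05,.32],-np.pi/2);go([.5,-.05,.32],np.pi/2)
E
```

```text
{'time': np.float64(1.4), 'joint_positions': array([-1.302,  0.087,  1.371, -0.   ,  1.684, -0.103]), 'qvel': array([-0.001, -0.001,  0.   , -0.001,  0.   , -0.   ]), 'joint_torque': array([ 0.0000e+00, -3.4004e+01, -3.0259e+01,  7.2000e-02,  2.4000e-02,
        0.0000e+00]), 'tool_pos': array([ 0.2  , -0.512,  0.206]), 'ee_rot': array([3.142, 0.   , 0.372]), 'wrist_force': array([-0.365, -0.474,  0.316]), 'wrist_torque': array([-0.014,  0.026,  0.043]), 'width': np.float64(0.094)}
go [ 0.5  -0.05  0.32] shift [ 447.7 -321.8 -114.5] rot [0. 0. 0.] rows 10 per [ 44.8 -32.2 -11.5] [0. 0. 0.]
go [ 0.5  -0.05  0.32] shift [ 447.7 -321.8 -114.5] rot [  0.   -0.  111.3] rows 12 per [ 37.3 -26.8  -9.5] [ 0.   -0.    9.28]
go [ 0.5  -0.05  0.32] shift [ 447.7 -321.8 -114.5] rot [  0.    0.  -68.7] rows 10 per [ 44.8 -32.2 -11.5] [ 0.    0.   -6.87]
```

Emit:
arm_command --commands "0 0 -60 0 0 0 0; 45 -32 -6 0 0 0 0; 45 -32 -6 0 0 0 0; 45 -32 -6 0 0 0 0; 45 -32 -6 0 0 0 0; 45 -32 -6 0 0 0 0; 45 -32 -6 0 0 0 0; 45 -32 -6 0 0 0 0; 45 -32 -6 0 0 0 0; 45 -32 -6 0 0 0 0; 45 -32 -6 0 0 0 0; 0 0 0 0 0 0 0"

```text
time: 2.9
tool_pos: [0.5121, -0.0359, 0.3293]
ee_rot: [-3.137, -0.006, 0.368]
wrist_force: [-0.2, -0.1, -0.3]
width: 0.0004
```

Run:
```python
from h import *
p=snapshot("wrist"); cv2.imwrite("pics/w1.png",p["img"]); print(np.round(p["origin"],3),robot.get_obs()["tool_pos"])
for q,z in dict(panel=0,duty_line=0,spare_line=0,duty_handle_sleeve=.098,spare_handle_sleeve=.098,duty_lock_hole=.1005,pin_collar=.056,pin=.006,tool_block=0).items():
    for r in models.tip_of(q,p)[:3]:
        uv=np.array(r["centre"])*[640,400]; print(q,round(r["conf"],2),uv.round(0),atz(p,uv,z).round(3)[:2])
```

```text
[ 0.583 -0.009  0.511] [ 0.51132106 -0.0374608   0.32932295]
panel 0.74 [414. 185.] [ 0.543 -0.195]
panel 0.65 [361. 162.] [ 0.547 -0.09 ]
panel 0.48 [309. 131.] [0.563 0.015]
duty_line 0.86 [415. 188.] [ 0.539 -0.198]
duty_line 0.17 [404. 188.] [ 0.532 -0.18 ]
spare_line 0.69 [404. 188.] [ 0.531 -0.18 ]
spare_line 0.62 [310. 132.] [0.563 0.012]
duty_handle_sleeve 0.78 [388. 254.] [ 0.437 -0.17 ]
spare_handle_sleeve 0.87 [232.  99.] [0.569 0.122]
duty_lock_hole 0.81 [405. 189.] [ 0.541 -0.15 ]
pin_collar 0.81 [163.  98.] [0.532 0.232]
pin_collar 0.8 [73. 74.] [0.517 0.364]
pin_collar 0.73 [141. 108.] [0.506 0.261]
pin 0.93 [157.  96.] [0.527 0.269]
pin 0.6 [145. 118.] [0.485 0.28 ]
tool_block 0.59 [ 92. 109.] [0.465 0.371]
```

View pics/w1.png

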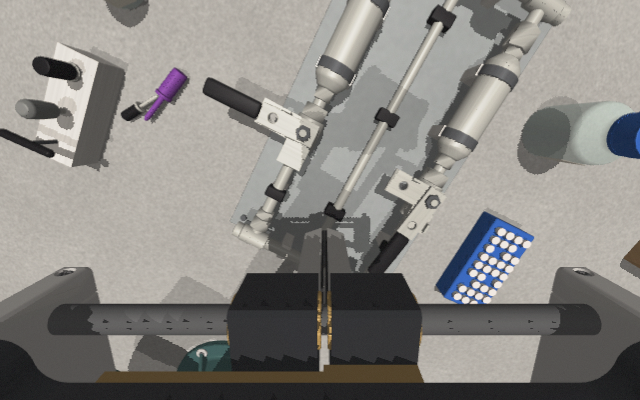

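Wrist view: spare stem bolt at (303,132) with its sleeve to (205,82); duty stem (432,202), plate hole (403,185). Black pin in block; a purple pin and a small black one lie beside it.

Run:
```python
from h import *
p=snapshot("wrist")
s=atz(p,(303,132),.111);d=atz(p,(432,202),.111);h=atz(p,(403,185),.093);t=atz(p,(206,86),.1); sh=atz(p,(273,117),.1005)
print("spare",s,"duty",d,"platehole",h,"sparetip",t,"sparehandlehole",sh)
v=s-d; print(np.linalg.norm(v[:2]), "yaw", np.arctan2(v[1],v[0])-np.pi/2)
u=t-s; print("handle az",np.arctan2(u[1],u[0]),np.linalg.norm(u[:2]))
go([.60,.13,.2])
```

```text
spare [0.56249241 0.01213794 0.111     ] duty [ 0.53584388 -0.19391568  0.111     ] platehole [ 0.54209584 -0.15054536  0.093     ] sparetip [0.57256352 0.15445159 0.1       ] sparehandlehole [0.56632285 0.05798699 0.1005    ]
0.20776967673728272 yaw -0.12861424136453925
handle az 1.5001470608930945 0.14266956271439532
go [0.6  0.13 0.2 ] shift [ 142.8 -126.5  131. ] rot [0. 0. 0.] rows 4 per [ 35.7 -31.6  32.8] [0. 0. 0.]
```

Emit:
arm_command --commands "36 -32 20 0 0 0 0; 36 -32 20 0 0 0 0; 36 -32 20 0 0 0 0; 36 -32 20 0 0 0 0; 0 0 0 0 0 0 0"

```text
time: 4.08
tool_pos: [0.6039, 0.1329, 0.2491]
ee_rot: [-3.14, -0.007, 0.355]
wrist_force: [0.5, -0.5, -0.4]
width: 0.0005
```

Run:
```python
from h import *
s=np.array([.562,.012]); go([.617,.124,.087])
R=Ro.from_euler('xyz',[np.pi,0,0.37])
prev=np.array([.617,.124])
for a in np.linspace(1.48,3.04,13):
    q=s+.115*np.array([np.cos(a),np.sin(a)])+.024*np.array([np.sin(a),-np.cos(a)])
    print(round(a,2),q.round(3),(R.inv().apply(np.r_[q-prev,0])*1000).round(1)); prev=q
```

```text
go [0.617 0.124 0.087] shift [  8.   13.1 162.2] rot [0. 0. 0.] rows 3 per [ 2.7  4.4 54.1] [0. 0. 0.]
1.48 [0.596 0.124] [-19.1  -7.8  -0. ]
1.61 [0.581 0.128] [-12.6  -8.6  -0. ]
1.74 [0.566 0.129] [-13.6  -6.9  -0. ]
1.87 [0.551 0.129] [-14.4  -5.1  -0. ]
2.0 [0.536 0.127] [-14.9  -3.2  -0. ]
2.13 [0.521 0.122] [-15.2  -1.2  -0. ]
2.26 [0.507 0.116] [-15.2   0.7   0. ]
2.39 [0.494 0.108] [-15.    2.7   0. ]
2.52 [0.482 0.098] [-14.5   4.6   0. ]
2.65 [0.472 0.087] [-13.8   6.5   0. ]
2.78 [0.463 0.075] [-12.9   8.2   0. ]
2.91 [0.456 0.062] [-11.7   9.8   0. ]
3.04 [0.45  0.048] [-10.3  11.2   0. ]
```

Emit:
arm_command --commands "8 13 50 0 0 0 0; 0 0 50 0 0 0 0; 0 0 40 0 0 0 0; 0 0 18 0 0 0 0; 0 0 0 0 0 0 0"

```text
time: 4.7
tool_pos: [0.62, 0.1188, 0.0936]
ee_rot: [3.138, -0.016, 0.351]
wrist_force: [-0.4, 0.1, 0.2]
width: 0.0004
```

Emit:
arm_command --commands "2 -5 6 0 0 0 0; -19 -9 1 0 0 0 0; -12.6 -8.6 0 0 0 0 0; -13.6 -6.9 0 0 0 0 0; -14.4 -5.1 0 0 0 0 0; -14.9 -3.2 0 0 0 0 0"

```text
time: 5.45
tool_pos: [0.5534, 0.1298, 0.0955]
ee_rot: [3.123, -0.057, 0.349]
wrist_force: [6.4, 1.1, -4.2]
width: 0.0007
```

```bash
cat > n.py <<'E'
from h import *
import sys
def arc(s,a0,a1,r,off,n,sgn,z,yaw):
    o=robot.get_obs(); R=Ro.from_euler('xyz',[np.pi,0,yaw]); prev=o["tool_pos"]
    R0=Ro.from_euler('xyz',o["ee_rot"]); print("tilt fix",np.degrees((R0.inv()*R).as_rotvec()).round(1),"F",np.round(o["wrist_force"],1),"pos",prev.round(4))
    for a in np.linspace(a0,a1,n):
        q=np.r_[np.array(s)+r*np.array([np.cos(a),np.sin(a)])+sgn*off*np.array([np.sin(a),-np.cos(a)]),z]
        print(round(a,2),q.round(3),R.inv().apply((q-prev)*1000).round(1)); prev=q
E
python3 - <<'E'
from n import *
arc([.562,.012],1.9,3.1,.115,.024,10,1,.088,.37)
E
```

```text
tilt fix [ 1.1 -3.3 -1.2] F [ 6.4  1.1 -4.2] pos [0.5534 0.1298 0.0955]
1.9 [0.548 0.129 0.088] [-5.9 -1.   7.5]
2.03 [0.532 0.126 0.088] [-15.4  -2.8  -0. ]
2.17 [0.517 0.121 0.088] [-15.6  -0.7  -0. ]
2.3 [0.503 0.114 0.088] [-15.6   1.4   0. ]
2.43 [0.49  0.105 0.088] [-15.3   3.4   0. ]
2.57 [0.479 0.095 0.088] [-14.7   5.4   0. ]
2.7 [0.468 0.083 0.088] [-13.8   7.3   0. ]
2.83 [0.46  0.07  0.088] [-12.7   9.1   0. ]
2.97 [0.453 0.056 0.088] [-11.4  10.7   0. ]
3.1 [0.448 0.041 0.088] [-9.9 12.1  0. ]
```

Emit:
arm_command --commands "0 0 7 1 -3.3 -1 0; -12 -2 2 0 -0.5 0 0; -15.6 -1.5 1 0 -0.5 0 0; -15.6 1 1 0 -0.5 0 0; -15.3 3 1 0 -0.5 0 0"

```text
time: 6.08
tool_pos: [0.5103, 0.1139, 0.0905]
ee_rot: [3.137, -0.004, 0.369]
wrist_force: [7.2, 4.3, -6.1]
width: 0.0006
```

Run:
```python
from n import *
arc([.562,.012],2.45,3.1,.115,.024,6,1,.088,.37)
```

```text
tilt fix [ 0.3 -0.2 -0.1] F [ 7.2  4.3 -6.1] pos [0.5103 0.1139 0.0905]
2.45 [0.489 0.104 0.088] [-23.8   1.6   2.5]
2.58 [0.477 0.094 0.088] [-14.2   5.5   0. ]
2.71 [0.468 0.082 0.088] [-13.4   7.3   0. ]
2.84 [0.459 0.069 0.088] [-12.3   9.    0. ]
2.97 [0.453 0.055 0.088] [-11.1  10.5   0. ]
3.1 [0.448 0.041 0.088] [-9.6 11.8  0. ]
```

Emit:
arm_command --commands "-15 2 2 0 -0.5 0 0; -15 3 1 0 -0.5 0 0; -15 6 1 0 -0.5 0 0; -14 8 1 0 -0.5 0 0; -13 9.5 1 0 -0.5 0 0; -11 11 1 0 -0.5 0 0"

```text
time: 6.82
tool_pos: [0.464, 0.0588, 0.0931]
ee_rot: [3.14, -0.016, 0.374]
wrist_force: [4.3, 7.6, -3.3]
width: 0.0005
```

Run:
```python
from n import *
arc([.562,.012],2.9,3.1,.115,.024,2,1,.088,.37)
```

```text
tilt fix [ 0.1 -0.9  0.2] F [ 4.3  7.6 -3.3] pos [0.464  0.0588 0.0931]
2.9 [0.456 0.063 0.088] [-5.9 -6.6  5.1]
3.1 [0.448 0.041 0.088] [-15.4  17.7   0. ]
```

Emit:
arm_command --commands "-5 8 5 0 -1 0 0; -5 8 2 0 -0.4 0 0; -4 7 1 0 -0.4 0 0; -3 6 1 0 -0.4 0 0"

```text
time: 7.32
tool_pos: [0.4635, 0.0533, 0.0917]
ee_rot: [-3.096, -0.021, 0.38]
wrist_force: [2.2, 14.7, -1.3]
width: 0.0003
```

Emit:
arm_command --commands "-3 9 0 0 0 0 0; -3 9 0 0 0 0 0"

```text
time: 7.58
tool_pos: [0.4634, 0.0534, 0.0923]
ee_rot: [-3.06, -0.038, 0.384]
wrist_force: [0.6, 23.2, -1.6]
width: 0.0006
```

Run:
```python
from n import *
p=snapshot("side"); q=snapshot("scene"); print(robot.get_obs()["wrist_force"])
a=cv2.resize(p["img"][140:290,240:480],None,fx=3.2,fy=3.2)[:480]
cv2.imwrite("pics/s2.png",a)
```

```text
[ 1.32447201 23.36330926 -1.72793884]
```

View pics/s2.png

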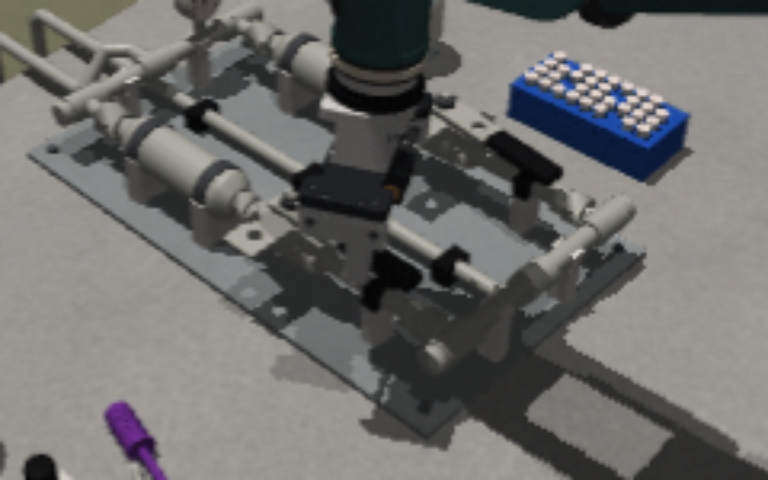

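Handle is over its pipe (crop 390,275), and the tool stopped dead while force rose to 23 N: at the open stop. Now back off and go to the duty handle's right-hand side.

Emit:
arm_command --commands "8 -20 0 -4 -1.5 0 0; 4 -10 -15 0 -0.5 0 0; 0 0 -50 0 0 0 0; 0 0 -50 0 0 0 0; 0 0 0 0 0 0 0"

```text
time: 8.3
tool_pos: [0.4608, 0.0888, 0.2173]
ee_rot: [-3.132, -0.012, 0.388]
wrist_force: [0.6, 0.1, 0.1]
width: 0.0008
```

Run:
```python
from n import *
p=snapshot("wrist"); cv2.imwrite("pics/w3.png",p["img"])
for q in("duty_handle_sleeve","spare_handle_sleeve"):
    for r in models.tip_of(q,p)[:2]:
        uv=np.array(r["centre"])*[640,400]; print(q,round(r["conf"],2),atz(p,uv,.098).round(3))
go([.425,-.235,.18],.37)
arc([.536,-.195],3.0,1.40,.115,.024,14,-1,.087,.37)
```

```text
duty_handle_sleeve 0.92 [ 0.436 -0.169  0.098]
spare_handle_sleeve 0.77 [0.457 0.027 0.098]
go [ 0.425 -0.235  0.18 ] shift [-152.8  287.2   26.8] rot [-0.8 -0.   1. ] rows 6 per [-25.5  47.9   4.5] [-0.13 -0.    0.17]
tilt fix [-0.8 -0.   1. ] F [-0.5  0.  -0.3] pos [0.458  0.0883 0.2109]
3.0 [ 0.419 -0.203  0.087] [-141.8  256.9  123.9]
2.88 [ 0.419 -0.188  0.087] [  5.2 -13.5  -0. ]
2.75 [ 0.42  -0.174  0.087] [  6.8 -12.7  -0. ]
2.63 [ 0.424 -0.16   0.087] [  8.3 -11.8  -0. ]
2.51 [ 0.429 -0.146  0.087] [  9.7 -10.7  -0. ]
2.38 [ 0.436 -0.133  0.087] [10.9 -9.4 -0. ]
2.26 [ 0.444 -0.122  0.087] [12. -8. -0.]
2.14 [ 0.454 -0.111  0.087] [12.9 -6.5 -0. ]
2.02 [ 0.465 -0.102  0.087] [13.6 -4.8 -0. ]
1.89 [ 0.477 -0.093  0.087] [14.1 -3.1 -0. ]
1.77 [ 0.49  -0.087  0.087] [14.4 -1.4 -0. ]
1.65 [ 0.503 -0.082  0.087] [14.4  0.4  0. ]
1.52 [ 0.518 -0.079  0.087] [14.3  2.2  0. ]
1.4 [ 0.532 -0.078  0.087] [13.9  3.9  0. ]
```

Emit:
arm_command --commands "-25 50 3 -0.8 0 1 0; -25 50 3 0 0 0 0; -25 50 3 0 0 0 0; -25 50 3 0 0 0 0; -25 50 3 0 0 0 0; -26 45 3 0 0 0 0; 0 0 0 0 0 0 0"

```text
time: 9.32
tool_pos: [0.4163, -0.2469, 0.175]
ee_rot: [-3.123, 0.017, 0.373]
wrist_force: [-0.1, -0.7, -0.6]
width: 0.0003
```

Run:
```python
from n import *
go([.425,-.235,.087],.37)
```

```text
go [ 0.425 -0.235  0.087] shift [13.9 -6.3 87.9] rot [-1.1  1.   0.1] rows 2 per [ 6.9 -3.1 43.9] [-0.53  0.48  0.07]
```

Emit:
arm_command --commands "10 -4 45 -1 1 0 0; 4 -2 35 0 0 0 0; 0 0 10 0 0 0 0; 0 0 3 0 0 0 0"

```text
time: 9.82
tool_pos: [0.4243, -0.2314, 0.0759]
ee_rot: [-3.134, 0.001, 0.372]
wrist_force: [-0.7, 1.1, -0.1]
width: 0.0008
```

Run:
```python
from n import *
arc([.536,-.195],3.0,2.2,.115,.024,7,-1,.087,.37)
```

```text
tilt fix [-0.4  0.1  0.1] F [-0.7  1.1 -0.1] pos [ 0.4243 -0.2314  0.0759]
3.0 [ 0.419 -0.203  0.087] [  5.2 -28.9 -11.1]
2.87 [ 0.419 -0.187  0.087] [  5.7 -14.6  -0. ]
2.73 [ 0.421 -0.171  0.087] [  7.6 -13.7  -0. ]
2.6 [ 0.425 -0.156  0.087] [  9.3 -12.6  -0. ]
2.47 [ 0.431 -0.142  0.087] [ 10.9 -11.2  -0. ]
2.33 [ 0.439 -0.128  0.087] [12.3 -9.7 -0. ]
2.2 [ 0.449 -0.116  0.087] [13.5 -7.9 -0. ]
```

Emit:
arm_command --commands "0 0 -12 0 0 0 0; 4 -14 0 0 0 0 0; 4 -14 0 0 0 0 0; 5.7 -14.6 0 0 0 0 0; 7.6 -13.7 0 0 0 0 0"

```text
time: 10.45
tool_pos: [0.4268, -0.1743, 0.094]
ee_rot: [3.13, -0.002, 0.371]
wrist_force: [1.0, -7.8, -3.1]
width: 0.0002
```

Run:
```python
from n import *
arc([.536,-.195],2.6,2.0,.115,.024,6,-1,.087,.37)
```

```text
tilt fix [ 0.7 -0.1  0. ] F [ 1.  -7.8 -3.1] pos [ 0.4268 -0.1743  0.094 ]
2.6 [ 0.425 -0.156  0.087] [  4.9 -17.5   7. ]
2.48 [ 0.431 -0.143  0.087] [  9.8 -10.2  -0. ]
2.36 [ 0.437 -0.131  0.087] [10.9 -8.9 -0. ]
2.24 [ 0.446 -0.12   0.087] [11.9 -7.5 -0. ]
2.12 [ 0.455 -0.109  0.087] [12.7 -6.1 -0. ]
2.0 [ 0.466 -0.1    0.087] [13.4 -4.5 -0. ]
```

Emit:
arm_command --commands "4 -14 6 1 0 0 0; 8 -12 1 0.4 0 0 0; 10 -11 1 0.4 0 0 0; 11 -10 1 0.4 0 0 0; 12 -8 1 0.4 0 0 0; 13 -6 1 0.4 0 0 0"

```text
time: 11.2
tool_pos: [0.4609, -0.1093, 0.0898]
ee_rot: [3.136, 0.006, 0.369]
wrist_force: [-3.3, -7.5, 3.2]
width: 0.0001
```

Run:
```python
from n import *
arc([.536,-.195],2.0,1.44,.115,.024,6,-1,.087,.37)
```

```text
tilt fix [ 0.3  0.3 -0. ] F [-3.3 -7.5  3.2] pos [ 0.4609 -0.1093  0.0898]
2.0 [ 0.466 -0.1    0.087] [ 8.3 -6.3  2.8]
1.89 [ 0.477 -0.093  0.087] [12.9 -2.7 -0. ]
1.78 [ 0.489 -0.087  0.087] [13.1 -1.3 -0. ]
1.66 [ 0.501 -0.083  0.087] [13.1  0.2  0. ]
1.55 [ 0.514 -0.08   0.087] [13.   1.7  0. ]
1.44 [ 0.527 -0.078  0.087] [12.8  3.1  0. ]
```

Emit:
arm_command --commands "10 -6 1 0 0.4 0 0; 13 -5 1 0 0.4 0 0; 13 -3 1 0 0.4 0 0; 13 -1 1 0 0.4 0 0; 13 1 1 0 0.4 0 0; 13 3 1 0 0.4 0 0"

```text
time: 11.95
tool_pos: [0.5173, -0.0803, 0.0881]
ee_rot: [3.113, -0.006, 0.368]
wrist_force: [-8.2, -2.1, 6.0]
width: 0.0003
```

Emit:
arm_command --commands "9 5 1 0 0.4 0 0; 9 5 1 0 0.4 0 0; 8 5 1 0 0.4 0 0"

```text
time: 12.32
tool_pos: [0.5265, -0.08, 0.0879]
ee_rot: [3.135, 0.017, 0.369]
wrist_force: [-28.0, 3.0, 22.3]
width: 0.0005
```

Emit:
arm_command --commands "3 2 -1 0 0.4 0 0; 2 1 0 0 0 0 0; -18 -8 0 0 -1 0 0; -14 -5 -10 0 0 0 0; 0 0 -50 0 0 0 0; 0 0 -50 0 0 0 0; -30 -10 -50 0 0 0 0; -30 -10 -30 0 0 0 0; 0 0 0 0 0 0 0; 0 0 0 0 0 0 0"

```text
time: 13.58
tool_pos: [0.4271, -0.0723, 0.2862]
ee_rot: [-3.141, 0.041, 0.375]
wrist_force: [0.2, -0.4, 0.7]
width: -0.0
```

Run:
```python
from n import *
p=snapshot("wrist"); cv2.imwrite("pics/w4.png",p["img"]); print(robot.get_obs()["tool_pos"],robot.get_obs()["ee_rot"])
for q,z in dict(duty_handle_sleeve=.098,spare_handle_sleeve=.098,duty_lock_hole=.1005,pin_collar=.056).items():
    for r in models.tip_of(q,p)[:3]:
        uv=np.array(r["centre"])*[640,400]; print(q,round(r["conf"],2),uv.round(1),atz(p,uv,z).round(4))
```

```text
[ 0.42717839 -0.07227302  0.28622597] [-3.1406939   0.04154225  0.37518679]
duty_handle_sleeve 0.89 [376.2  87.7] [ 0.5517 -0.0886  0.098 ]
spare_handle_sleeve 0.77 [258.  128.1] [0.456  0.0278 0.098 ]
pin_collar 0.82 [127.3  11.5] [0.5247 0.2278 0.056 ]
pin_collar 0.62 [99.8 25.3] [0.4971 0.2572 0.056 ]
pin_collar 0.61 [305.3  57.9] [0.5563 0.0056 0.056 ]
```

View pics/w4.png

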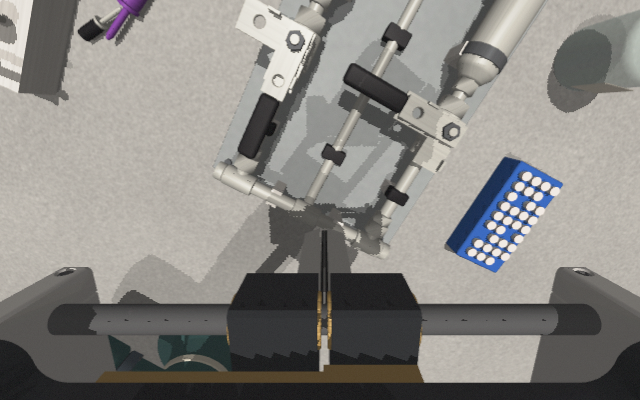

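Both handles are where they should be: duty hole (418,113) with handle across the pipe, spare along it. Now verify angles and head to the pin.

Run:
```python
from n import *
p=snapshot("wrist")
for n,st,ho in(("duty",(452,131),(418,113)),("spare",(295,40),(278,80))):
    s=atz(p,st,.111);h=atz(p,ho,.1005);u=h-s;print(n,s.round(4),h.round(4),"az",np.arctan2(u[1],u[0]),np.linalg.norm(u[:2]))
a=atz(p,(452,131),.111)-atz(p,(295,40),.111); print("line yaw",np.arctan2(-a[1],-a[0])-np.pi/2)
```

```text
duty [ 0.5389 -0.1909  0.111 ] [ 0.5435 -0.147   0.1005] az 1.4662503605474557 0.04414979527657291
spare [0.5614 0.0155 0.111 ] [0.5167 0.0216 0.1005] az 3.005469695297611 0.04512541138979986
line yaw -0.1088065658552928
```

Emit:
arm_command --commands "0 0 0 0 -2 10.7 0.7; 0 0 0 0 0 10.6 0.7; 0 -55 0 0 0 0 0.7; 0 -55 0 0 0 0 0.7; 0 -55 0 0 0 0 0.7; 0 -55 0 0 0 0 0.7; 0 -55 0 0 0 0 0.7; 0 -55 0 0 0 0 0.7; 0 -50 0 0 0 0 0.7; 0 0 0 0 0 0 0.7"

```text
time: 15.12
tool_pos: [0.4311, 0.3182, 0.2652]
ee_rot: [3.114, 0.091, -0.011]
wrist_force: [-0.0, 0.4, 0.7]
width: 0.0658
```

Run:
```python
from n import *
p=snapshot("wrist"); cv2.imwrite("pics/w5.png",p["img"]); print(robot.get_obs()["tool_pos"],robot.get_obs()["ee_rot"])
for q,z in dict(pin_collar=.056,pin=.006,tool_block=0,bottle_small=0).items():
    for r in models.tip_of(q,p)[:3]:
        uv=np.array(r["centre"])*[640,400]; print(q,round(r["conf"],2),uv.round(1),atz(p,uv,z).round(4))
for r in models.spot_in("pin",p)[:3]: print(r["conf"],np.array(r["bbox"])*[640,400,640,400])
```

```text
[0.4314007  0.31668327 0.26550418] [ 3.11295516  0.09050315 -0.0126593 ]
pin_collar 0.88 [340.1 113.7] [0.5003 0.2923 0.056 ]
pin_collar 0.77 [283.9  97. ] [0.521  0.3626 0.056 ]
pin_collar 0.68 [364.5  90.3] [0.5279 0.2623 0.056 ]
pin 0.91 [286.3  94.7] [0.5236 0.3643 0.006 ]
pin 0.66 [350.2 123.4] [0.4836 0.2734 0.006 ]
pin 0.61 [357.   90.7] [0.5281 0.2649 0.006 ]
tool_block 0.91 [289.  133.3] [0.4697 0.3637 0.    ]
0.79 [351.424  47.8    36.992  77.2  ]
0.77 [268.928  83.2    22.08   28.72 ]
0.57 [323.52   95.8    34.112  39.88 ]
```

View pics/w5.png

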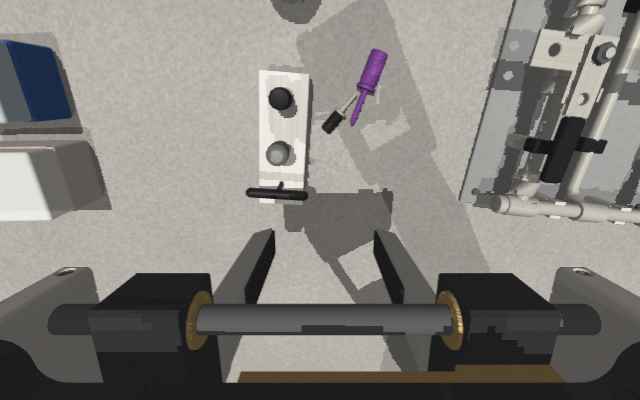

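Pin grip top at (281,98), screwdriver (277,153), T-bar (277,193); purple and small black pins lie at right (370,70)/(333,121), clear of the fingers.

Run:
```python
from n import *
p=snapshot("wrist")
a=atz(p,(281,98),.106);b=atz(p,(277,154),.119); print(a,b,np.linalg.norm((a-b)[:2]),"yaw",np.arctan2(*(a-b)[1::-1]))
t=models.tip_of("pin_collar",snapshot("side")); 
for r in t[:2]: print(r["conf"],atz(snapshot("side"),np.array(r["centre"])*[640,400],.056))
go([a[0],a[1],.16],0.02)
```

```text
[0.52233705 0.35662969 0.106     ] [0.46344756 0.36353398 0.119     ] 0.05929283809480107 yaw -0.11670876397750686
0.76 [0.52746446 0.36622842 0.056     ]
0.65 [0.51087418 0.27898734 0.056     ]
go [0.522 0.357 0.16 ] shift [ 98.6 -45.8  98.5] rot [ 1.4  5.  -2. ] rows 3 per [ 32.9 -15.3  32.8] [ 0.47  1.67 -0.67]
```

Emit:
arm_command --commands "0 0 0 1.4 5 0 0.7; 30 -15 30 0 0 2 0.7; 30 -15 30 0 0 2 0.7; 28 -12 30 0 0 2 0.7; 0 0 0 0 0 0 0.7; 0 0 0 0 0 0 0.7"

```text
time: 16.42
tool_pos: [0.525, 0.3522, 0.1803]
ee_rot: [-3.138, -0.008, -0.124]
wrist_force: [-0.1, 0.2, -0.1]
width: 0.0658
```

Run:
```python
from n import *
p=snapshot("wrist"); cv2.imwrite("pics/w6.png",p["img"]); print(robot.get_obs()["tool_pos"],robot.get_obs()["ee_rot"])
go([.522,.36,.115],-.117)
for z in (.106,):
  for u in [(320,300)]: print(atz(p,u,z))
print(proj(p,[[.522,.36,.106],robot.get_obs()["tool_pos"]]))
```

```text
[0.52486996 0.3520366  0.18003212] [-3.13852413 -0.00784476 -0.12449912]
go [0.522 0.36  0.115] shift [-4.3 -7.3 65. ] rot [-0.2 -0.5 -0.4] rows 2 per [-2.2 -3.7 32.5] [-0.09 -0.23 -0.21]
[0.43118106 0.3692868  0.106     ]
[[317.41294726 213.55671466]
 [325.61296509 240.30427327]]
```

View pics/w6.png

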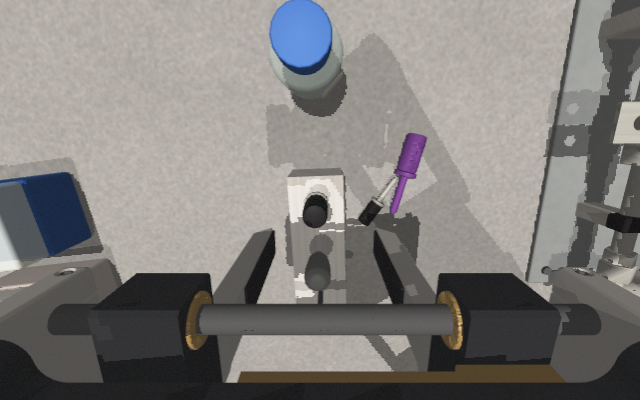

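Pin top at (315,212), matching my estimate (317,213). Align and descend.

Emit:
arm_command --commands "-4 -8 20 0 -0.5 0 0.7; 0 0 20 0 0 0 0.7; 0 0 0 0 0 0 0.7"

```text
time: 16.85
tool_pos: [0.5207, 0.3622, 0.1414]
ee_rot: [-3.135, -0.002, -0.123]
wrist_force: [0.5, 0.1, 0.7]
width: 0.0659
```

Run:
```python
from n import *
go([.522,.36,.0725],-.117)
```

```text
go [0.522 0.36  0.072] shift [ 1.4  2.5 68.9] rot [-0.4 -0.1 -0.3] rows 2 per [ 0.7  1.3 34.5] [-0.2  -0.06 -0.17]
```

Emit:
arm_command --commands "1 2 25 -0.4 0 0 0.7; 0 0 20 0 0 0 0.7; 0 0 10 0 0 0 0.7; 0 0 5 0 0 0 0.7; 0 0 0 0 0 0 0.7"

```text
time: 17.48
tool_pos: [0.5223, 0.3627, 0.085]
ee_rot: [-3.136, -0.008, -0.121]
wrist_force: [-0.6, 0.7, -0.3]
width: 0.0657
```

Emit:
arm_command --commands "0 2 10 0 0 0 0.7; 0 0 3 0 0 0 0.7; 0 0 0 0 0 0 0.2; 0 0 0 0 0 0 0; 0 0 0 0 0 0 0; 0 0 0 0 0 0 0; 0 0 0 0 0 0 0"

```text
time: 18.35
tool_pos: [0.5234, 0.3612, 0.0735]
ee_rot: [-3.134, -0.011, -0.121]
wrist_force: [0.6, 0.6, -0.7]
width: 0.0233
```

Emit:
arm_command --commands "0 0 -15 0 0 0 0; 0 0 -30 0 0 0 0; 0 0 -40 0 0 0 0; 0 0 -40 0 0 0 0; 0 0 -40 0 0 0 0; 0 0 0 0 0 0 0; 0 0 0 0 0 0 0"

```text
time: 19.23
tool_pos: [0.5213, 0.3601, 0.2472]
ee_rot: [-3.132, -0.014, -0.121]
wrist_force: [-0.0, -0.4, -1.2]
width: 0.0231
```

Run:
```python
from n import *
print(robot.get_obs()["width"],robot.get_obs()["joint_positions"])
go([.46,-.1,.245],1.45)
```

```text
0.023103068676354033 [ 5.15333948e-01  2.59953777e-01  1.08992316e+00 -5.64396082e-04
  1.77488753e+00  2.20735056e+00]
go [ 0.46  -0.1    0.245] shift [ -5.1 464.1  -2.3] rot [  0.2  -1.1 -90. ] rows 10 per [-0.5 46.4 -0.2] [ 0.02 -0.11 -9.  ]
```

Emit:
arm_command --commands "6 50 0 0 -0.5 0 0; 6 54 0 0 0 0 0; 6 54 0 0 0 0 0; 6 54 0 0 0 0 0; 6 54 0 0 0 0 0; 6 54 0 0 0 0 0; 6 54 0 0 0 0 0; 6 54 0 0 0 0 0; 6 50 0 0 0 0 0; 0 0 0 0 0 0 0"

```text
time: 20.48
tool_pos: [0.5086, -0.1347, 0.2209]
ee_rot: [-3.137, 0.03, -0.119]
wrist_force: [-0.1, 0.0, -0.4]
width: 0.0241
```

Emit:
arm_command --commands "0 0 0 0 0 -10 0; 0 0 0 0 0 -10 0; 0 0 0 0 0 -10 0; 0 0 0 0 0 -10 0; 0 0 0 0 0 -10 0; 0 0 0 0 0 -10 0; 0 0 0 0 0 -10 0; 0 0 0 0 0 -10 0; 0 0 0 0 0 -8 0; 0 0 0 0 0 0 0; 0 0 0 0 0 0 0"

```text
time: 21.85
tool_pos: [0.5019, -0.1195, 0.2042]
ee_rot: [-3.081, -0.02, 1.477]
wrist_force: [0.1, 0.2, -0.5]
width: 0.0233
```

Run:
```python
from n import *
o=robot.get_obs(); print(o["tool_pos"],o["ee_rot"],o["width"])
go([.5405,-.148,.21],1.45)
p=snapshot("wrist"); cv2.imwrite("pics/w7.png",p["img"])
for q,z in dict(duty_lock_hole=.1005,duty_handle_sleeve=.098).items():
    for n in("wrist","scene","side"):
      p=snapshot(n)
      for r in models.tip_of(q,p)[:2]:
        uv=np.array(r["centre"])*[640,400]; print(n,q,round(r["conf"],2),uv.round(1),atz(p,uv,z).round(4))
```

```text
[ 0.50186884 -0.11947798  0.20419073] [-3.08147476 -0.02042102  1.477176  ] 0.023252180900112784
go [ 0.54  -0.148  0.21 ] shift [-24.7  40.7  -8.8] rot [-3.5 -1.1  1.6] rows 1 per [-24.7  40.7  -8.8] [-3.46 -1.12  1.59]
wrist duty_lock_hole 0.84 [373.5 223.7] [ 0.5449 -0.1443  0.1005]
scene duty_lock_hole 0.88 [306.8 153.3] [ 0.5447 -0.1459  0.1005]
side duty_lock_hole 0.74 [368.9 181.4] [ 0.5355 -0.1343  0.1005]
side duty_lock_hole 0.54 [425.9 184.2] [ 0.3932 -0.2262  0.1005]
wrist duty_handle_sleeve 0.59 [377.8 166.4] [ 0.553  -0.0869  0.098 ]
scene duty_handle_sleeve 0.83 [315.8 161.4] [ 0.5441 -0.106   0.098 ]
scene duty_handle_sleeve 0.72 [287.7 136.1] [ 0.5401 -0.2462  0.098 ]
```

View pics/w7.png

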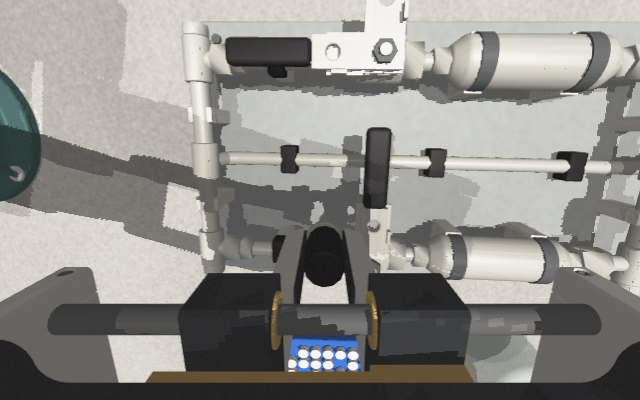

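Hole of the duty handle visible at (374,226); pin held upright between the fingers. Correct tilt and go above the hole.

Emit:
arm_command --commands "0 0 0 -3.5 -1.1 1.6 0; -24 41 0 0 0 0 0; 0 0 0 0 0 0 0; 0 0 0 0 0 0 0"

```text
time: 23.0
tool_pos: [0.5382, -0.1485, 0.2023]
ee_rot: [-3.139, -0.001, 1.45]
wrist_force: [-0.1, 0.2, -0.2]
width: 0.0234
```

Run:
```python
from n import *
o=robot.get_obs(); print(o["tool_pos"],o["ee_rot"],o["width"])
go([.544,-.1465,.187],1.45)
```

```text
[ 0.53818762 -0.14846714  0.20227431] [-3.13912587e+00 -1.41447731e-03  1.44998294e+00] 0.023371270099551825
go [ 0.544 -0.146  0.187] shift [ 2.6  5.6 15.3] rot [-0.1 -0.1 -0. ] rows 1 per [ 2.6  5.6 15.3] [-0.14 -0.08 -0.  ]
```

Emit:
arm_command --commands "3 6 14 0 0 0 0; 0 0 0 0 0 0 0; 0 0 0 0 0 0 0"

```text
time: 23.38
tool_pos: [0.5444, -0.1451, 0.1881]
ee_rot: [-3.14, -0.001, 1.451]
wrist_force: [0.6, 0.6, -0.6]
width: 0.0234
```

Run:
```python
from n import *
o=robot.get_obs(); print(o["tool_pos"],o["ee_rot"],o["width"])
t=o["tool_pos"]
ims=[]
for n in("scene","side"):
    p=snapshot(n)
    for q in("pin","pin_collar","duty_lock_hole"):
        for r in models.tip_of(q,p)[:2]:
            uv=np.array(r["centre"])*[640,400]
            if abs(uv-proj(p,t)[0]).max()<60: print(n,q,round(r["conf"],2),uv.round(1))
    print("pred tip, collar, hole",proj(p,[t-[0,0,.0675],t-[0,0,.0175],[.544,-.1465,.1005]]).round(1).tolist())
    c=proj(p,[.544,-.1465,.13])[0].astype(int); print("crop",c-[32,40])
    ims.append(cv2.resize(p["img"][c[1]-40:c[1]+40,c[0]-32:c[0]+32],None,fx=6,fy=6,interpolation=cv2.INTER_CUBIC))
cv2.imwrite("pics/c8.png",np.hstack(ims))
```

```text
[ 0.5443676  -0.14505356  0.18813421] [-3.14017509e+00 -1.47766456e-03  1.45085589e+00] 0.02342983296947842
scene pin 0.77 [307.  147.9]
scene pin_collar 0.74 [308.6 129.1]
pred tip, collar, hole [[306.9, 147.2], [306.3, 131.2], [306.9, 153.1]]
crop [274 103]
side pin 0.68 [369.9 176.7]
side pin_collar 0.68 [368.2 157.4]
side duty_lock_hole 0.74 [367.7 180.6]
side duty_lock_hole 0.42 [424.4 183.4]
pred tip, collar, hole [[368.8, 173.3], [369.5, 159.4], [368.9, 178.5]]
crop [337 130]
```

View pics/c8.png

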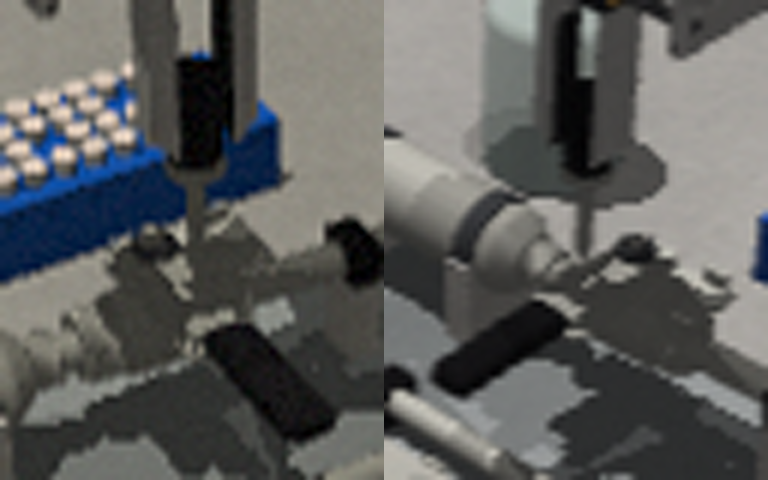

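Emit:
arm_command --commands "0 0 12 0 0 0 0; 0 0 4 0 0 0 0; 0 0 2 0 0 0 0; 0 0 0 0 0 0 0"

```text
time: 24.28
tool_pos: [0.544, -0.1454, 0.1681]
ee_rot: [-3.139, -0.002, 1.45]
wrist_force: [0.6, -0.3, -1.1]
width: 0.0234
```

Run:
```python
from n import *
o=robot.get_obs(); print(o["tool_pos"],o["ee_rot"],o["width"],o["wrist_force"])
t=o["tool_pos"]
ims=[]
for n in("scene","side"):
    p=snapshot(n)
    print("pred tip, hole",proj(p,[t-[0,0,.0675],[.544,-.1465,.1005]]).round(1).tolist())
    c=proj(p,[.544,-.1465,.11])[0].astype(int); print("crop",c-[20,25])
    im=p["img"][c[1]-25:c[1]+25,c[0]-20:c[0]+20].astype(float)
    im=np.clip((im/255)**.6*255,0,255).astype(np.uint8)
    ims.append(cv2.resize(im,None,fx=10,fy=10,interpolation=cv2.INTER_CUBIC))
cv2.imwrite("pics/c9.png",np.hstack(ims))
```

```text
[ 0.54404911 -0.14536601  0.16807922] [-3.13884559e+00 -1.75862260e-03  1.45021365e+00] 0.023414865494726843 [ 0.64605596 -0.34813721 -1.05073333]
pred tip, hole [[307.1, 153.3], [306.9, 153.1]]
crop [286 125]
pred tip, hole [[368.6, 178.6], [368.9, 178.5]]
crop [349 150]
```

View pics/c9.png

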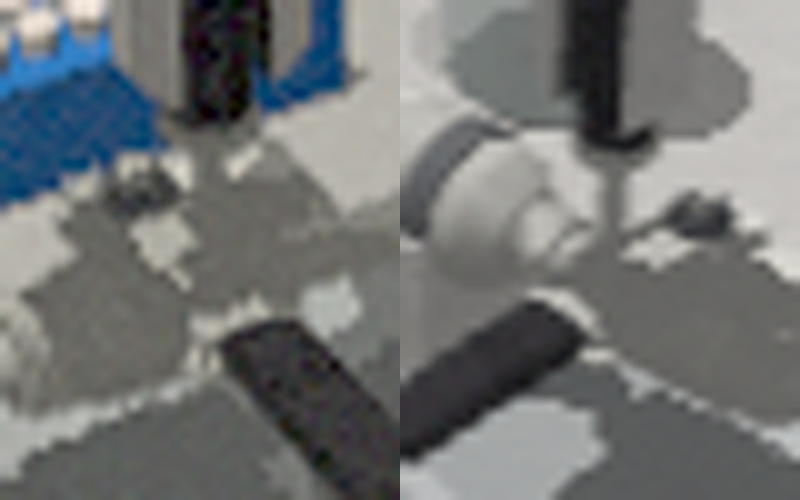

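Tip is at about the handle's top, no contact yet and the hole hidden in shadow; feel for it.

Emit:
arm_command --commands "0 0 3 0 0 0 0; 0 0 3 0 0 0 0; 0 0 3 0 0 0 0; 0 0 0 0 0 0 0"

```text
time: 24.88
tool_pos: [0.5446, -0.1451, 0.1595]
ee_rot: [-3.141, -0.002, 1.45]
wrist_force: [-0.0, 0.6, -1.2]
width: 0.0233
```

Emit:
arm_command --commands "0 0 4 0 0 0 0; 0 0 4 0 0 0 0; 0 0 4 0 0 0 0; 0 0 0 0 0 0 0"

```text
time: 25.38
tool_pos: [0.5444, -0.1451, 0.1464]
ee_rot: [-3.14, -0.002, 1.45]
wrist_force: [-0.4, -0.3, -0.6]
width: 0.0236
```

Tip is through both holes (≈0.079) with no force. Lower the rest.

Emit:
arm_command --commands "0 0 8 0 0 0 0; 0 0 8 0 0 0 0; 0 0 5 0 0 0 0; 0 0 3 0 0 0 0; 0 0 0 0 0 0 0"

```text
time: 26.0
tool_pos: [0.5441, -0.1452, 0.1202]
ee_rot: [-3.139, -0.002, 1.45]
wrist_force: [0.4, -0.1, -0.6]
width: 0.0235
```

Emit:
arm_command --commands "0 0 2 0 0 0 0; 0 0 1 0 0 0 0; 0 0 0 0 0 0 0"

```text
time: 26.38
tool_pos: [0.5444, -0.1453, 0.118]
ee_rot: [-3.141, -0.001, 1.45]
wrist_force: [0.7, 0.5, -0.7]
width: 0.0234
```

Now release; fingers open symmetrically along the pipe direction, then rise.

Emit:
arm_command --commands "0 0 1 0 0 0 0; 0 0 0 0 0 0 0.35; 0 0 0 0 0 0 0.55; 0 0 0 0 0 0 0.55; 0 0 -15 0 0 0 0.55; 0 0 -30 0 0 0 0.55; 0 0 -40 0 0 0 0.55; -30 0 -50 0 0 0 0.55; -30 0 -30 0 0 0 0.55; 0 0 0 0 0 0 0.55; 0 0 0 0 0 0 0.55"

```text
time: 27.75
tool_pos: [0.5376, -0.2058, 0.2921]
ee_rot: [3.138, 0.0, 1.452]
wrist_force: [0.6, -0.1, 0.5]
width: 0.0519
```

Run:
```python
from n import *
o=robot.get_obs(); print(o["tool_pos"],o["width"])
p=snapshot("wrist")
for q,z in dict(pin_collar=.1005,duty_lock_hole=.1005,duty_handle_sleeve=.098,spare_handle_sleeve=.098).items():
    for n in("wrist","scene","side"):
        pp=snapshot(n)
        for r in models.tip_of(q,pp)[:1]:
            uv=np.array(r["centre"])*[640,400]; print(n,q,round(r["conf"],2),uv.round(1),atz(pp,uv,z).round(4))
s=snapshot("side")["img"][150:220,320:420]; c=snapshot("scene")["img"][115:185,265:365]
a=np.hstack([cv2.resize(x,(400,280),interpolation=cv2.INTER_CUBIC) for x in(c,s)])
w=cv2.resize(p["img"],(480,300)); w=cv2.copyMakeBorder(w,0,0,0,320,cv2.BORDER_CONSTANT)
cv2.imwrite("pics/f10.png",np.vstack([a,w]))
```

```text
[ 0.53756852 -0.20576354  0.29214335] 0.05187770229515101
wrist pin_collar 0.66 [323.  138.2] [ 0.5443 -0.1469  0.1005]
scene pin_collar 0.83 [416.9 268.9] [0.5879 0.3039 0.1005]
side pin_collar 0.62 [285.2 280.7] [0.471  0.3027 0.1005]
wrist duty_lock_hole 0.64 [322.3 135.8] [ 0.5434 -0.1436  0.1005]
scene duty_lock_hole 0.73 [305.8 154.5] [ 0.5498 -0.1433  0.1005]
scene duty_handle_sleeve 0.76 [315.9 164.4] [ 0.5512 -0.0956  0.098 ]
side duty_handle_sleeve 0.69 [355.4 184.6] [ 0.5602 -0.0994  0.098 ]
scene spare_handle_sleeve 0.62 [376.9 179.3] [0.4651 0.0431 0.098 ]
side spare_handle_sleeve 0.65 [358.7 218. ] [0.465  0.0165 0.098 ]
```

View pics/f10.png

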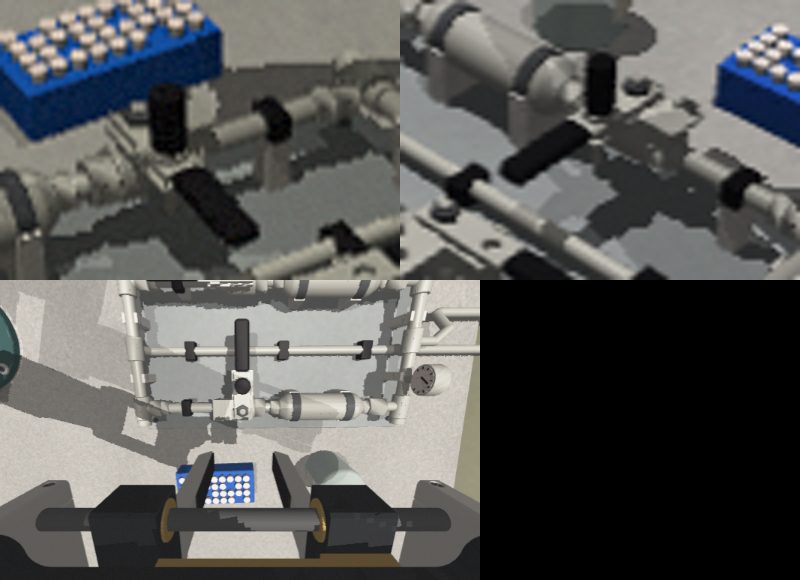

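The pin stands upright in the duty handle with its collar on the lever (scene crop 167,150; wrist 242,385). The duty handle lies across its pipe, and the rack is in place. Handing in.

```bash
python3 -c "
from bench import robot
print(robot.close_job())"
```

```text
the job is handed in; nothing more can be done
None
```

The job is done and handed in at about 28 s of the 69 s allowed; the hand-in reported no verdict.

- **Spare valve:** I pushed the spare handle open until it stopped moving while the force rose to 23 N.
- **Duty valve:** I then pushed the duty handle shut, up to 28 N, to its stop.
- **Lock pin:** I took the black pin from the tool block and lowered it through both holes without measurable contact force. I let go with the collar at the handle's top, then raised the arm clear.

**Last checks**
- **Handles:** In the wrist picture taken before the pin, the spare handle was within about 0.03 rad of the open direction. The duty handle was within about 0.02 rad of the shut direction. That is as fine as the camera could tell.
- **Pin:** The final pictures show it upright with its collar on the duty handle. The wrist view puts it about 3 mm from the detected hole position, roughly the networks' own scatter.
- **Bystanders:** The tube rack looked unmoved in the last pictures. I did not measure the bottles again, but the arm passed well clear of both.

**Disagreements**
- In the scene and side views the `pin_collar` network reported spots near the tool block, away from the pin, so I set those results aside.
- The networks' hole positions differed by several millimetres between cameras, so I confirmed the fit by feel.
- The collar height was judged from the tool height (0.118 m, as expected) and the pictures; I did not measure it directly.

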